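# Pull the snug cap off a microscope's camera port

### The job

With the orange-handled puller, hook under the rim of the red cap on the microscope head's camera port and pull it straight up until it pops off, never touching the cap with the gripper itself. Carry the cap on the puller to the felt-topped block and set it down gently and level, mouth down, on the middle of the block, then draw the puller out from under it. Finish by standing the puller upright on the green mat again and letting go; do not drop the cap and leave the bottle, the eyepiece and the brush where they are.

Things in the scene. Friction and masses are not known exactly. Their poses are not given: they have to be found in the camera images.
- cap: Loose hollow red cap, snug on the camera port at the start: 72 mm across, 36 mm tall, 0.13 kg. Origin at the centre of its underside (its mouth), z up. Flat rim from radius 20 to 36 mm, 24 mm above the head's flat top. Spring balls catch it: about 10 to 14 N straight up pops it loose, a light drag stays for 15 mm; it must rise over 30 mm to be off the port.
- port_top (a point): Centre of the top of the port, an upright tube 36 mm in diameter, 54 mm tall, on a fixed black microscope head. Head top 70 mm, port top 124 mm above the bench. x points to the eyepieces: the head reaches 60 mm to -x, 80 mm to +x, 60 mm sideways from the port; two eyepiece tubes slope up on the +x side to 175 mm out, under 110 mm high.
- puller: Loose puller, an upside-down U of aluminium, 0.2 kg, standing on its toes. Origin at the centre of its underside, z up, y across the U; open front and back along x (both alike). Toes: 6 mm thick, 50 mm long in x, from 25 to 48 mm either side in y (gap 50 mm wide). Legs 20 mm deep in x, inner faces at 42 mm. Bridge 62 to 72 mm up, 20 mm deep, 96 mm wide.
- puller_grip (a point): Centre of the puller's orange handle block, 94 mm above its underside, same axes as the puller. The block is 20 mm thick in x, 50 mm wide in y, 44 mm tall (72 to 116 mm up); take it from above, fingers closing along the puller's x.
- rest: Fixed dark wooden block with a grey felt top, 110 mm long in x, 36 mm wide in y, 45 mm tall. Origin at the centre of its underside. Narrower than the gap between the puller's toes: the puller can straddle it (puller x along block x), sink past its top and be drawn out along x. It is left or right of the head, the mat on the other side.
- mat: Fixed green mat, 180 mm by 180 mm, 3 mm thick. Origin at the centre of its underside. The puller stands on it at the start.
- bottle: Loose amber bottle, 44 mm in diameter, 110 mm tall, standing; origin at the centre of its underside. Bystander.
- eyepiece: Loose black spare eyepiece, 42 mm in diameter, 62 mm tall, standing; origin at the centre of its underside. Bystander.
- brush: Loose flat brush, about 200 mm long, lying crosswise on the bench between the robot and the microscope head. Bystander.
There are look-alikes about, which are no part of the job. There is more than one size of the part that bears port_top; the job needs the smallest. Of the things that look like the cap, the smaller one is meant.

How it is judged:
By the outcome, as a careful person would: the job done as asked, in the order asked, and still so for the second after the job is handed in, with the robot touching nothing.
It also fails if it takes over 69 s, if anything falls off the work surface, if the arm or the gripper's body presses on something with over 40 N, if the wrist force passes 120 N, or if a joint passes its speed limit or range.

### The arm

A 6-joint arm with a two-finger parallel gripper is mounted at the origin on the work surface. World frame = base frame: x ahead of the robot, y to its left, z up, the work surface at z = 0. Lengths are in m, angles in rad, forces in N, time in s.
With the tool pointing down it reaches from about 0.35 to 0.85 m from the base axis. Payload 8.1 kg.
Tool frame: the origin (TCP) lies at the centre of the arm's flange, where the gripper is bolted on; the fingertips stand 186 mm ahead of it and the grasp point (between the pads) lies 167 mm ahead of it (robot.grasp_offset is the distance from the TCP to the grasp point, in m); z points along the fingers, y is the line along which they close (so a half turn about z gives the same grasp; the last joint's range is limited). The gripper opens to 93 mm and grips with 3 to 60 N. Pads are 15 mm wide; open, the fingers measure 128 mm over their backs; the gripper's body (75 mm by 188 mm) begins 65 mm behind the grasp point.
Start: joints at [-1.194, 0.13, 1.488, -0, 1.523, -0.085], TCP at [0.267, -0.537, 0.405] pointing down, gripper open.
Joint ranges: [-2.96, 2.96], [-0.89, 2.26], [0.02, 2.5], [-1.34, 4.48], [0, 2.73], [-2.66, 2.66]. Speed limits (rad/s): [2.39, 2.39, 2.79, 3.14, 3.14, 3.14].

### API

Orientations are given as a rotation vector (axis times angle).
In Python, from plant import robot gives the robot as it stands.
- The arm moves only by the tool drive_tool, never from a script. Its argument "moves" is one flat list of numbers, 7 for each row, row after row: the finger opening in mm, from 0 to 93, then the shift along the tool's x, y, z in mm, then the turn, a rotation vector about the tool's x, y, z in degrees. A call has 1 to 8 rows; each row shifts and turns the commanded pose from where the row before left it, along the tool's axes as they then stand; what a row does not reach is not made up. A row lasts 1/10 s, in which the tool goes at most 50 mm and 8.59 degrees, less where a joint would pass 70% of its speed; a pose out of reach is approached as far as the arm can. A call is refused whole if a number of a shift passes 50 or a number of a turn 8.59, either way. A call with a gripper value outside its range is refused whole. The fingers move at their own pace and stop on an object; "grip_force" is the grip in N (left out, the last holds). Time passes only in rows, so rows that do not move let the fingers close. It gives the time, the measured TCP pose, the force, the opening and the grip force at its end, in the units of the state.
- robot.read_state(): the state, without advancing time (a new reading comes with each control period).
- robot.read_camera(name): name is "scene" or "side" or "wrist"; returns a dict with "color" (384x512x3 uint8, red, green, blue), "depth" (384x512 float32, m along the optical axis (not along the pixel's ray), 0 where there is no reading), "mtx" (3x3 intrinsics, pixels), "R" (3x3) and "t" (3): a world point X has camera coordinates R X + t. Camera axes: x right, y down, z forward; pixel columns grow to the right and rows downward; lengths in m; the calibration is good to about 2 mm. A picture is of the moment at which its call begins.
- robot.close_job(): hands the job in; it is judged then, once.
The state is a dict: "t": time; "q": joint angles; "dq": joint speeds; "joint_torque": joint torques, N m; "tool_pos": TCP position; "orientation": TCP orientation; "force": force on the tool from outside, world axes, zero at the start; "wrist_torque": the same for the moment, N m; "opening": finger opening in m; "gripper_force": force on a finger pad.
Only numpy, scipy, OpenCV 4.12 (cv2) and the standard library are available. Lean on these libraries where they do the work, as an engineer would, in place of code of your own. Each camera call takes 0.05 s, during which the arm holds its last target. There are 200 camera calls.

## Working session

There is one attempt and no reset: what is moved stays moved. The work goes in short steps, Python scripts to look and compute and a tool call to move; the robot and the scene stay as the last step left them, time stands still between calls to the robot, and variables do not carry over. Pictures are saved under pics/ and viewed, at most 10 in all, crops included, and the job is handed in when it is done.

Besides the shell and the picture viewer there is one more tool, called after "Call:" by a JSON object that holds its "name" and its "arguments", one argument or row to a line. drive_tool: Moves the arm, as the interface text tells. Its arguments: {"type":"object","properties":{"moves":{"type":"array","items":{"type":"number"}},"grip_force":{"type":"number"}},"required":["moves"]}

```bash
ls; mkdir -p pics; cat > h.py <<'E'
from plant import robot
import numpy as np, cv2
def cam(n):
    c=robot.read_camera(n); return c
def pts(c):
    d=c["depth"]; v,u=np.indices(d.shape); K=c["mtx"]
    P=np.stack([(u-K[0,2])/K[0,0]*d,(v-K[1,2])/K[1,1]*d,d],-1)
    X=(P-c["t"])@c["R"]; X[d==0]=np.nan
    return X
E
python3 - <<'E'
from h import *
a=cam("scene");b=cam("side")
np.savez("c0.npz",**{f"{n}_{k}":v for n,c in (("scene",a),("side",b)) for k,v in c.items()})
for n,c in(("scene",a),("side",b)):
    print(n,-c["R"].T@c["t"],c["mtx"][0,0])
im=np.vstack([a["color"],b["color"]])[...,::-1]
im=np.hstack([a["color"],b["color"]])[...,::-1]
cv2.imwrite("pics/a.png",cv2.resize(a["color"][...,::-1],(800,600)))
cv2.imwrite("pics/b.png",cv2.resize(b["color"][...,::-1],(800,600)))
print(robot.read_state())
E
```

```text
pics
scene [0.93503116 0.71406924 0.90510414] 403.13249275890735
side [0.31850206 0.66025747 0.84405833] 375.0381178274089
{'t': 0.1, 'q': array([-1.19439289e+00,  1.31088305e-01,  1.48913855e+00, -4.96894064e-05,
        1.52300788e+00, -8.54205209e-02]), 'dq': array([-0.00112117, -0.00010369, -0.00223164,  0.00060326,  0.00080502,
       -0.00075536]), 'joint_torque': array([ 1.82370317e-03, -5.61342716e+01, -4.93094873e+01,  7.70314015e-02,
        2.92333681e-02, -1.18564887e-05]), 'tool_pos': array([ 0.267276  , -0.53695863,  0.40380799]), 'orientation': array([-3.05663324e+00, -7.18635313e-01,  4.50859567e-04]), 'force': array([0.23903884, 0.29599341, 0.75963912]), 'wrist_torque': array([ 0.02640656, -0.01182174,  0.00635571]), 'gripper_force': 0.0, 'opening': 0.09322453321004179}
```

View pics/a.png

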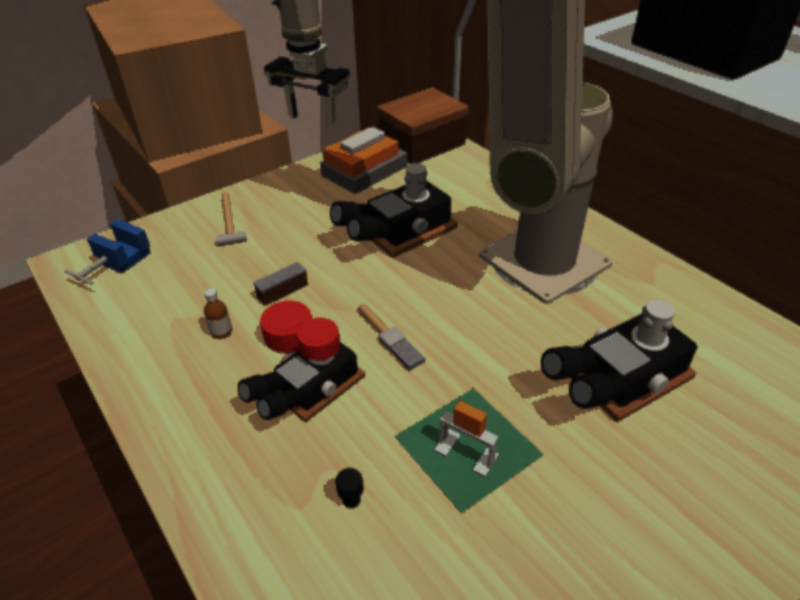

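View pics/b.png

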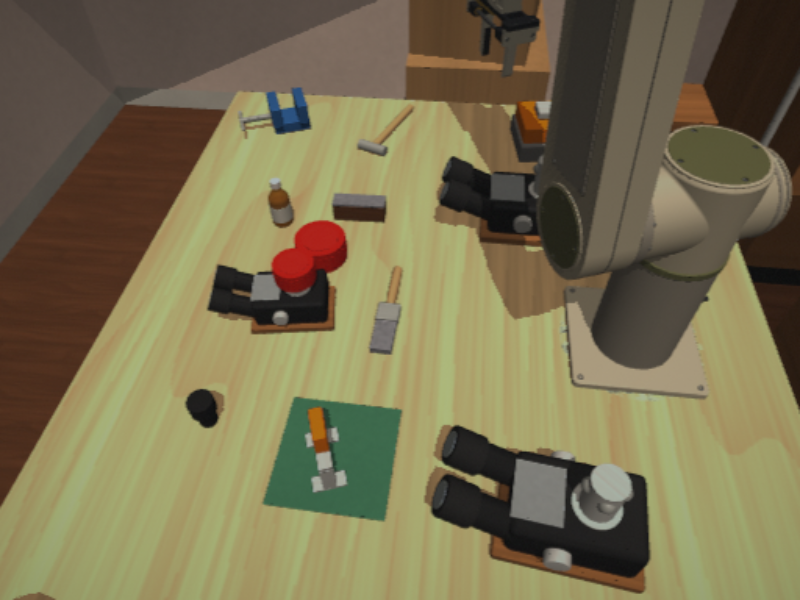

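The small head with the red cap on its port is at scene (318,340). A larger red cap sits behind it at (287,325), and the two bigger microscopes at (410,210) and (630,350) carry no cap. The puller is on the green mat at (468,440), the rest at (280,282), the bottle at (217,313), the eyepiece at (350,487) and the brush at (392,338). Next I'll measure these and confirm in a crop.

```bash
cat > m.py <<'E'
from h import *
z=np.load("c0.npz"); np.set_printoptions(precision=4,suppress=True)
def rect(Q):
    r=cv2.minAreaRect((Q[:,:2]*1000).astype(np.float32)); return np.round(r[0],1),np.round(r[1],1),round(r[2],1)
for n in("scene","side"):
    c={k:z[f"{n}_{k}"] for k in("color","depth","mtx","R","t")}
    X=pts(c); h=cv2.cvtColor(c["color"],cv2.COLOR_RGB2HSV); H,S,V=[h[...,i].astype(int) for i in range(3)]
    ws=(X[...,0]>.3)&(X[...,0]<1.1)&(abs(X[...,1])<.6)
    red=((H<4)|(H>176))&(S>200)&(V>90)&ws
    Z=X[...,2]
    print(n,"red z hist",np.histogram(Z[red],bins=np.arange(0,.16,.01))[0])
    for lo,hi in((.03,.125),(.125,.15)):
        m=red&(Z>lo)&(Z<hi); 
        k,lab,st,ce=cv2.connectedComponentsWithStats(m.astype(np.uint8))
        for i in range(1,k):
            if st[i,4]>60:
                Q=X[lab==i]; zt=np.percentile(Q[:,2],97); T=Q[Q[:,2]>zt-.004]
                (cx,cy),r=cv2.minEnclosingCircle((T[:,:2]*1000).astype(np.float32))
                print(" red",ce[i],st[i,4],"ztop",zt,"circ",cx,cy,r)
    g=(H>60)&(H<90)&(S>90)&(V>40)&ws&(Z<.02); print(" mat",rect(X[g]),np.median(Z[g]),g.sum())
    o=(H>6)&(H<16)&(S>190)&ws&(Z>.06)&(Z<.13)
    Q=X[o]; T=Q[Q[:,2]>np.percentile(Q[:,2],97)-.004]
    print(" orange",rect(Q),"top",rect(T),np.percentile(Q[:,2],[3,97]),o.sum())
    mx,my=np.nanmean(X[g][:,:2],0)
    nearm=(abs(X[...,0]-mx)<.09)&(abs(X[...,1]-my)<.09)
    br=nearm&(Z>.055)&(Z<.078)&(S<60); print(" bridge",rect(X[br]) if br.sum()>5 else 0)
    toe=nearm&(Z>.005)&(Z<.013)&(S<70); print(" toe",rect(X[toe]) if toe.sum()>5 else 0)
    f=ws&(S<70)&(abs(Z-.045)<.005)&(V<150)
    k,lab,st,ce=cv2.connectedComponentsWithStats(f.astype(np.uint8))
    for i in range(1,k):
        if st[i,4]>60: print(" felt?",ce[i],st[i,4],rect(X[lab==i]),np.median(Z[lab==i]))
    d=ws&(Z>.02)&(Z<.16)
    k,lab,st,ce=cv2.connectedComponentsWithStats(d.astype(np.uint8))
    for i in range(1,k):
        if st[i,4]>80: Q=X[lab==i];print(" obj",ce[i].round(),st[i,4],rect(Q),np.percentile(Q[:,2],99))
    ht=ws&(abs(Z-.07)<.004)&(V<90); print(" headtop?",[ (ce_,s) for ce_,s in []])
    k,lab,st,ce=cv2.connectedComponentsWithStats(ht.astype(np.uint8))
    for i in range(1,k):
        if st[i,4]>60: print("   ",ce[i].round(),st[i,4],rect(X[lab==i]))
    u0,v0=(140,140) if n=="scene" else (120,90)
    cr=c["color"][v0:v0+150,u0:u0+190,::-1]; cv2.imwrite(f"pics/crop_{n}.png",cv2.resize(cr,None,fx=4,fy=4,interpolation=cv2.INTER_CUBIC))
E
python3 m.py
```

```text
scene red z hist [  0   0   1   4 161 384   0   0   0   0   2   3 157 243   0]
 red [181.949  203.8543] 549 ztop 0.05444969823978793 circ 587.1905517578125 -144.31069946289062 49.3173942565918
 red [202.8432 212.8766] 389 ztop 0.13303143037047513 circ 594.6246337890625 0.5958271026611328 36.867706298828125
 mat (array([476.7, 273.2]), array([177.2, 177.2]), 88.9) 0.003477183244164474 2653
 orange (array([587.2,  31.2]), array([ 32.8, 593.2]), 22.0) top (array([490.7, 286.1]), array([19.1, 48.1]), 21.1) [0.0655 0.1206] 393
 bridge (array([490.3, 285.3]), array([21.8, 95.4]), 21.9)
 toe (array([473.9, 279.3]), array([84.1, 95.8]), 20.2)
 felt? [178.7131 176.761 ] 251 (array([ 529. , -273.9]), array([109.4,  41.8]), 1.2) 0.044853071102829184
 obj [226. 141.] 526 (array([ 330.6, -283.3]), array([ 59.6, 132.8]), 0.7) 0.12817383993092019
 obj [ 74. 161.] 615 (array([ 795.4, -577.4]), array([172. ,  86.9]), 18.2) 0.07730435388888234
 obj [179. 179.] 426 (array([ 529. , -273.2]), array([112.6,  43.1]), 1.2) 0.048879217997102
 obj [138. 200.] 331 (array([ 692.9, -231.9]), array([35.1, 44.6]),
[... 1802 characters left out ...]
1. 179.] 3405 (array([639.9, -63.2]), array([271. , 209.5]), 89.2) 0.13292983217204712
 obj [247. 198.] 94 (array([431.8,  -3.6]), array([37. , 46.5]), 7.2) 0.024731263703575514
 obj [128. 259.] 330 (array([689.6, 239.7]), array([40.7, 40. ]), 38.4) 0.06574258490232131
 obj [205. 285.] 486 (array([487.9, 287.8]), array([19.9, 92.6]), 20.4) 0.12206773650614795
 obj [286. 287.] 149 (array([307.5, 290.3]), array([52.1, 15. ]), 89.9) 0.12110692976444781
 obj [282. 319.] 295 (array([311.7, 360.6]), array([55.6, 23.3]), 89.7) 0.1296009778137104
 headtop? []
    [184. 190.] 527 (array([620.7,  40.2]), array([209.7,  81.6]), 34.2)
    [153. 180.] 88 (array([703.3,  -2.5]), array([61.2, 30.1]), 16.0)
```

View pics/crop_side.png

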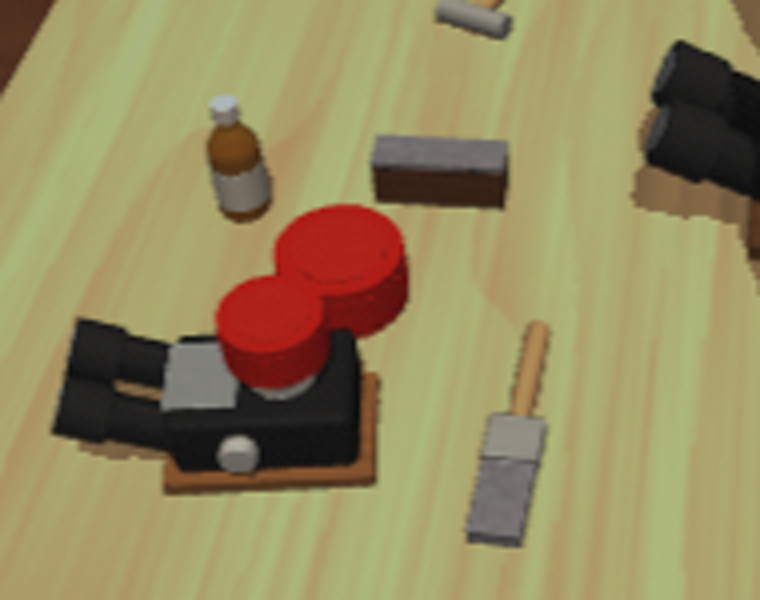

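The crop confirms it. The smaller cap, at side (270,330 in the crop), has a top radius of about 36 mm and sits at 130 mm on the smallest head. The other red cap, at (340,265), has a radius of about 49 mm and stands on the bench as a decoy. I'll refine with rays cast onto planes of known height.

```bash
cat > m2.py <<'E'
from h import *
z=np.load("c0.npz"); np.set_printoptions(precision=1,suppress=True)
def cast(c,uv,h):
    d=np.c_[(uv-c["mtx"][:2,2])/[c["mtx"][0,0],c["mtx"][1,1]],np.ones(len(uv))]@c["R"]
    o=-c["R"].T@c["t"]; s=(h-o[2])/d[:,2]; return (o+d*s[:,None])[:,:2]*1000
for n in("scene","side"):
    c={k:z[f"{n}_{k}"] for k in("color","depth","mtx","R","t")}
    X=pts(c); hh=cv2.cvtColor(c["color"],cv2.COLOR_RGB2HSV); H,S,V=[hh[...,i].astype(int) for i in range(3)]
    Z=X[...,2]
    def reg(name,m,h,shape):
        k,lab,st,ce=cv2.connectedComponentsWithStats(m.astype(np.uint8)); i=1+st[1:,4].argmax()
        cs,_=cv2.findContours((lab==i).astype(np.uint8),0,cv2.CHAIN_APPROX_NONE)
        P=cast(c,max(cs,key=len)[:,0].astype(float),h).astype(np.float32)
        if shape=="c": (e,ax,an)=cv2.fitEllipse(P); print(n,name,"ellipse",np.array(e),np.array(ax))
        else: r=cv2.minAreaRect(P); print(n,name,np.array(r[0]),np.array(r[1]),round(r[2],1))
    red=((H<4)|(H>176))&(S>200)&(V>60)
    dx=(abs(X[...,0]-.592)<.05)&(abs(X[...,1])<.045)
    reg("captop",red&dx&(Z>.128),.130,"c")
    reg("felt",(S<70)&(abs(X[...,0]-.529)<.08)&(abs(X[...,1]+.274)<.05)&(Z>.04),.045,"r")
    reg("handle",(H>4)&(H<18)&(S>150)&(abs(X[...,0]-.49)<.06)&(abs(X[...,1]-.286)<.06)&(Z>.117),.119,"r")
    reg("mat",(H>60)&(H<90)&(S>90)&(V>40)&(abs(X[...,0]-.476)<.15)&(abs(X[...,1]-.273)<.15)&(Z<.02),.003,"r")
    wd=(X[...,0]>.2)&(X[...,0]<.45)&(abs(X[...,1]+.283)<.15)
    print("big scope max z",np.nanmax(Z[wd&(Z<.25)]),"x at eyepiece end",np.nanmax(X[...,0][wd&(Z>.05)&(Z<.25)]))
    bt=(abs(X[...,0]-.62)<.2)&(abs(X[...,1])<.07)&(abs(Z-.015)<.02)&(H>5)&(H<16)&(S>150)&(V<150)
    Q=X[bt]; print("base",Q.min(0)*1000 if len(Q) else 0,Q.max(0)*1000, len(Q))
E
python3 m2.py
```

```text
scene captop ellipse [593.   0.] [67.1 69.7]
scene felt [ 529.  -272.1] [109.8  39.9] 2.2
scene handle [490.5 285.5] [20.1 49.4] 19.4
scene mat [476.6 273.1] [175.6 175.6] 89.1
big scope max z 0.13136884910788024 x at eyepiece end 0.3598815899806518
base [527.8 -17.6   5.2] [678.4  64.4  29.1] 284
side captop ellipse [590.1   0.7] [66.6 71. ]
side felt [ 528.7 -272.1] [110.8  40.4] 1.9
side handle [488.2 285.3] [18.4 48.9] 20.2
side mat [474.7 273.4] [177.7 175.7] 89.1
big scope max z 0.13057910849791207 x at eyepiece end 0.360317288772617
base [525.4 -54.    5.8] [670.9  64.3  30.2] 325
```

Call:
{"name": "drive_tool", "arguments": {
  "moves": [93, 15, -17, 0, 0, 0, 0, 93, 28, -32, 0, 0, 0, 0, 93, 28, -32, 0, 0, 0, 0, 93, 28, -32, 0, 0, 0, 0, 93, 28, -32, 0, 0, 0, 0, 93, 28, -32, 0, 0, 0, 0, 93, 28, -32, 0, 0, 0, 0, 93, 28, -32, 0, 0, 0, 0],
  "grip_force": 50
}}

```text
t: 0.9
tool_pos: [0.3488, -0.2257, 0.4044]
orientation: [-3.058, -0.718, 0.0]
force: [0.3, 0.1, 0.7]
opening: 0.0932
gripper_force: 0.0
```

Call:
{"name": "drive_tool", "arguments": {
  "moves": [93, 28, -32, 0, 0, 0, 0, 93, 28, -32, 0, 0, 0, 0, 93, 28, -32, 0, 0, 0, 0, 93, 28, -32, 0, 0, 0, 0, 93, 28, -32, 0, 0, 0, 0, 93, 28, -32, 0, 0, 0, 0, 93, 28, -32, 0, 0, 0, 0, 93, 28, -32, 0, 0, 0, 0]
}}

```text
t: 1.7
tool_pos: [0.4353, 0.1035, 0.4045]
orientation: [3.058, 0.719, -0.0]
force: [1.4, -0.3, 0.7]
opening: 0.0925
gripper_force: 0.0
```

Call:
{"name": "drive_tool", "arguments": {
  "moves": [93, 28, -32, 0, 0, 0, 0, 93, 28, -32, 0, 0, 0, 0, 93, 28, -32, 0, 0, 0, 0, 93, 19, -16, 0, 0, 0, 0, 93, 0, 0, 0, 0, 0, -8.4, 93, 0, 0, 0, 0, 0, -8.4, 93, 0, 0, 0, 0, 0, -8.4, 93, 0, 0, 0, 0, 0, -8.4]
}}

```text
t: 2.5
tool_pos: [0.4775, 0.2479, 0.4041]
orientation: [-2.715, -1.581, 0.002]
force: [0.4, 0.4, -0.2]
opening: 0.0929
gripper_force: 0.0
```

Call:
{"name": "drive_tool", "arguments": {
  "moves": [93, 0, 0, 0, 0, 0, -8.4, 93, 0, 0, 0, 0, 0, -8.4, 93, 0, 0, 0, 0, 0, -8.4, 93, 0, 0, 0, 0, 0, -8.4, 93, 0, 0, 0, 0, 0, -8.4, 93, 0, 0, 0, 0, 0, -8.2, 93, 0, 0, 0, 0, 0, 0, 93, 0, 0, 0, 0, 0, 0]
}}

```text
t: 3.3
tool_pos: [0.4776, 0.2477, 0.4044]
orientation: [-1.802, -2.573, 0.001]
force: [0.2, 0.5, -0.1]
opening: 0.0929
gripper_force: 0.0
```

```bash
cat > d.py <<'E'
from h import *
import sys
from scipy.spatial.transform import Rotation as Ro
np.set_printoptions(precision=2,suppress=True)
s=robot.read_state(); R=Ro.from_rotvec(s["orientation"]).as_matrix()
print("t",s["t"],"pos",s["tool_pos"]*1000,"tooly yaw",np.degrees(np.arctan2(R[1,1],R[0,1])),"tilt",R[:,2],"F",s["force"],"op",s["opening"]*1000,"gf",s["gripper_force"],"q",s["q"])
if len(sys.argv)>3:
    T=np.array(list(map(float,sys.argv[1:4]))); print("delta tool",R.T@(T-s["tool_pos"]*1000))
E
python3 d.py 489.3 285.4 264
python3 - <<'E'
from h import *
c=cam("wrist"); cv2.imwrite("pics/w1.png",c["color"][...,::-1])
X=pts(c); h=cv2.cvtColor(c["color"],cv2.COLOR_RGB2HSV); m=(h[...,0]>4)&(h[...,0]<18)&(h[...,1]>150)&(X[...,2]>.114)&(X[...,2]<.126)
print(m.sum()); 
if m.sum()>20: print(cv2.minAreaRect((X[m][:,:2]*1000).astype(np.float32)),np.median(X[m][:,2]))
E
```

```text
t 3.3 pos [477.58 247.74 404.44] tooly yaw 20.00826777070563 tilt [-0. -0. -1.] F [ 0.24  0.53 -0.06] op 92.91121862328353 gf 0.0 q [ 0.38 -0.04  1.66  0.    1.52  0.03]
delta tool [ 31.38  23.98 140.42]
919
((487.9397888183594, 284.37298583984375), (19.861732482910156, 48.061885833740234), 19.68363380432129) 0.11878498266333468
```

The wrist view agrees within 1.5 mm, with the handle at (488, 284.5), yaw 20°. I'll descend and grip.

Call:
{"name": "drive_tool", "arguments": {
  "moves": [93, 15, 12, 0, 0, 0, 0, 93, 15, 11, 0, 0, 0, 0, 93, 0, 0, 40, 0, 0, 0, 93, 0, 0, 45, 0, 0, 0, 93, 0, 0, 30, 0, 0, 0, 93, 0, 0, 15, 0, 0, 0, 93, 0, 0, 10, 0, 0, 0, 93, 0, 0, 0, 0, 0, 0]
}}

```text
t: 4.15
tool_pos: [0.4888, 0.2838, 0.2643]
orientation: [-1.797, -2.576, 0.001]
force: [-0.9, -0.6, 0.7]
opening: 0.0931
gripper_force: 0.0
```

Call:
{"name": "drive_tool", "arguments": {
  "moves": [10, 0, 0, 0, 0, 0, 0, 10, 0, 0, 0, 0, 0, 0, 10, 0, 0, 0, 0, 0, 0, 10, 0, 0, 0, 0, 0, 0, 10, 0, 0, 0, 0, 0, 0, 10, 0, 0, 0, 0, 0, 0],
  "grip_force": 55
}}

```text
t: 4.75
tool_pos: [0.4889, 0.2839, 0.2649]
orientation: [1.796, 2.577, 0.0]
force: [-0.2, -0.6, -0.6]
opening: 0.0494
gripper_force: 0.0
```

```bash
python3 d.py 488.7 285 264
```

```text
t 4.75 pos [488.88 283.87 264.91] tooly yaw 20.25599715665491 tilt [ 0.  0. -1.] F [-0.17 -0.61 -0.56] op 49.428739533010194 gf 0.0 q [ 0.44  0.15  1.73 -0.    1.26  0.08]
delta tool [1.12 0.22 0.91]
```

Call:
{"name": "drive_tool", "arguments": {
  "moves": [10, 0, 0, 0, 0, 0, 0, 10, 0, 0, 0, 0, 0, 0, 10, 0, 0, 0, 0, 0, 0, 10, 0, 0, 0, 0, 0, 0, 10, 0, 0, 0, 0, 0, 0, 10, 0, 0, 0, 0, 0, 0, 10, 0, 0, 0, 0, 0, 0]
}}

```text
t: 5.45
tool_pos: [0.4888, 0.2839, 0.2647]
orientation: [-1.796, -2.577, 0.0]
force: [0.3, 0.4, -1.4]
opening: 0.0195
gripper_force: 55.0
```

Call:
{"name": "drive_tool", "arguments": {
  "moves": [10, 0, 0, -2, 0, 0, 0, 10, 0, 0, -5, 0, 0, 0, 10, 0, 0, -10, 0, 0, 0, 10, 0, 0, -20, 0, 0, 0, 10, 0, 0, -20, 0, 0, 0, 10, 0, 0, -15, 0, 0, 0, 10, 0, 0, -5, 0, 0, 0, 10, 0, 0, 0, 0, 0, 0]
}}

```text
t: 6.25
tool_pos: [0.4891, 0.284, 0.3429]
orientation: [1.796, 2.577, 0.003]
force: [-0.1, 0.1, -2.7]
opening: 0.0199
gripper_force: 55.0
```

```bash
python3 d.py 478 0.4 341
```

```text
t 6.25 pos [489.12 284.01 342.89] tooly yaw 20.25902208675311 tilt [ 0.  0. -1.] F [-0.14  0.14 -2.72] op 19.94359990438827 gf 54.9991375207901 q [0.44 0.07 1.66 0.   1.4  0.08]
delta tool [-262.21 -108.64    1.62]
```

Call:
{"name": "drive_tool", "arguments": {
  "moves": [10, 0, 0, 0, 0, 0, 6.2, 10, 0, 0, 1, 0, 0, 6.2, 10, 0, 0, 0.5, 0, 0, 6.4, 10, -10, -1, 0, 0, 0, 0, 10, -25, -2, 0, 0, 0, 0, 10, -35, -2, 0, 0, 0, 0, 10, -35, -2, 0, 0, 0, 0, 10, -35, -2, 0, 0, 0, 0]
}}

```text
t: 7.05
tool_pos: [0.4827, 0.1419, 0.3393]
orientation: [-2.188, -2.254, 0.002]
force: [0.9, -0.5, -2.5]
opening: 0.0197
gripper_force: 55.0
```

Call:
{"name": "drive_tool", "arguments": {
  "moves": [10, -35, -2, 0, 0, 0, 0, 10, -35, -2, 0, 0, 0, 0, 10, -30, -2, 0, 0, 0, 0, 10, -25, -2, 0, 0, 0, 0, 10, -14, -1, 0, 0, 0, 0, 10, -4, 0, 0, 0, 0, 0, 10, 0, 0, 0, 0, 0, 0]
}}

```text
t: 7.75
tool_pos: [0.478, 0.0004, 0.34]
orientation: [-2.192, -2.249, 0.0]
force: [1.1, 1.3, -2.0]
opening: 0.0192
gripper_force: 55.0
```

```bash
python3 d.py 591.5 0.4 341
python3 - <<'E'
from h import *
a=cam("scene");b=cam("side");w=cam("wrist")
im=np.hstack([a["color"][140:330,130:330],b["color"][80:270,100:300]])[...,::-1]
cv2.imwrite("pics/p1.png",cv2.resize(im,None,fx=2,fy=2,interpolation=cv2.INTER_CUBIC))
for c in(a,b,w):
    X=pts(c); Z=X[...,2]; h=cv2.cvtColor(c["color"],cv2.COLOR_RGB2HSV)
    ok=(abs(X[...,0]-.478)<.07)&(abs(X[...,1])<.09)
    br=ok&(Z>.13)&(Z<.158)&(h[...,1]<80)
    if br.sum()>5: print("bridge",cv2.minAreaRect((X[br][:,:2]*1000).astype(np.float32)),np.percentile(Z[br],[50,95]))
    t=ok&(Z>.078)&(Z<.092)&(h[...,1]<80)
    if t.sum()>5: print("toes",cv2.minAreaRect((X[t][:,:2]*1000).astype(np.float32)),np.percentile(Z[t],[50,95]),t.sum())
    r=((h[...,0]<4)|(h[...,0]>176))&(h[...,1]>180)&(Z>.126)&(Z<.136)&(abs(X[...,1])<.05)
    if r.sum()>20: print("cap",cv2.minEnclosingCircle((X[r][:,:2]*1000).astype(np.float32)),np.median(Z[r]))
E
```

```text
t 7.75 pos [477.96   0.39 339.96] tooly yaw 1.4711339057598487 tilt [-0.  0. -1.] F [ 1.06  1.32 -2.01] op 19.205519507781297 gf 54.99907672405243 q [-0.11 -0.17  1.9   0.    1.41 -0.13]
delta tool [ -2.91 113.5   -1.08]
bridge ((483.0296936035156, 3.4926414489746094), (24.231586456298828, 98.82344055175781), 7.798411846160889) [0.14752322 0.15228412]
toes ((477.9936218261719, 1.1009330749511719), (51.03376007080078, 98.00540924072266), 1.3975681066513062) [0.08447119 0.08887317] 187
cap ((590.20458984375, 0.20863847434520721), 38.45893478393555) 0.13057775109683858
bridge ((476.8569641113281, 32.172481536865234), (43.26195526123047, 20.32164192199707), 87.36762237548828) [0.15026581 0.15241956]
toes ((478.73956298828125, 3.0117340087890625), (49.952030181884766, 98.46538543701172), 1.4181389808654785) [0.08493705 0.08868259] 179
cap ((591.101318359375, 0.3895980715751648), 36.9349479675293) 0.1310951704888348
bridge ((477.04998779296875, 29.854434967041016), (36.03718566894531, 39.604061126708984), 1.6737174987792969) [0.15035534 0.15155617]
toes ((476.579345703125, 38.18172073364258), (49.856605529785156, 22.768217086791992), 1.531126856803894) [0.0844519  0.08548718] 731
cap ((590.3526000976562, -0.5408057570457458), 36.66522979736328) 0.1301302925116628
```

View pics/p1.png

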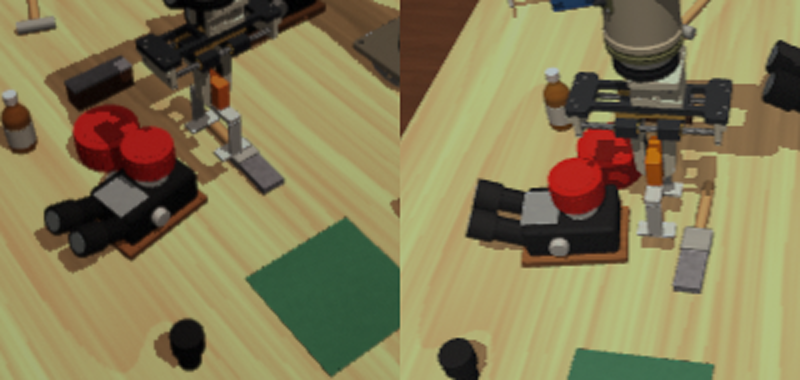

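The picture shows the puller held upright behind the head: toes at about z 84.5 mm, below the rim at 94, and the bridge clear above the cap. Per camera, the cap is 112.8 mm ahead of the puller and 1.8 mm to its right. I'll slide it in.

Call:
{"name": "drive_tool", "arguments": {
  "moves": [10, -3, 5, 0, 0, 0, 0, 10, -1.7, 10, 0, 0, 0, 0, 10, 0, 15, 0, 0, 0, 0, 10, 0, 15, 0, 0, 0, 0, 10, 0, 10, 0, 0, 0, 0, 10, 0, 5, 0, 0, 0, 0, 10, 0, 0, 0, 0, 0, 0]
}}

```text
t: 8.6
tool_pos: [0.5387, -0.0026, 0.34]
orientation: [-2.192, -2.25, 0.0]
force: [-0.3, 0.2, -2.5]
opening: 0.0199
gripper_force: 55.0
```

```bash
python3 d.py 590.8 -1.4 340
python3 - <<'E'
from h import *
a=cam("scene");b=cam("side");w=cam("wrist")
cv2.imwrite("pics/p2.png",w["color"][...,::-1])
for c in(a,b,w):
    X=pts(c); Z=X[...,2]; h=cv2.cvtColor(c["color"],cv2.COLOR_RGB2HSV)
    ok=(abs(X[...,0]-.538)<.06)&(abs(X[...,1])<.07)
    t=ok&(Z>.078)&(Z<.092)&(h[...,1]<80)&(h[...,2]>90)
    if t.sum()>5: print("toes",cv2.minAreaRect((X[t][:,:2]*1000).astype(np.float32)),t.sum())
    r=((h[...,0]<4)|(h[...,0]>176))&(h[...,1]>180)&(Z>.126)&(Z<.136)&(abs(X[...,1])<.05)
    if r.sum()>20: print("cap",cv2.minEnclosingCircle((X[r][:,:2]*1000).astype(np.float32)),np.median(Z[r]))
E
```

```text
t 8.6 pos [538.68  -2.58 339.99] tooly yaw 1.4715664906484527 tilt [-0.  0. -1.] F [-0.3   0.19 -2.48] op 19.88229289680067 gf 54.99917507171631 q [-0.1   0.    1.74  0.    1.4  -0.13]
delta tool [-0.15 52.13 -0.03]
toes ((541.1161499023438, 0.5505752563476562), (50.33628845214844, 96.60105895996094), 4.599344253540039) 103
cap ((591.9354248046875, -0.11739542335271835), 36.9439582824707) 0.1303888269569023
toes ((538.4479370117188, 0.12354660034179688), (50.25567626953125, 95.81060028076172), 1.279542326927185) 167
cap ((590.7720336914062, 1.633980393409729), 36.61980056762695) 0.13104793406396453
toes ((536.41748046875, 34.13356018066406), (49.834739685058594, 22.881549835205078), 1.6659109592437744) 725
cap ((590.5400390625, -0.010036064311861992), 35.976905822753906) 0.13024045117765118
```

View pics/p2.png

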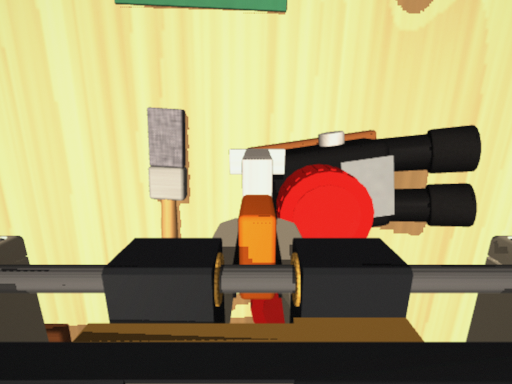

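The wrist view shows the near toe beside the port and the cap lined up at (328,210), with no contact. Continuing.

Call:
{"name": "drive_tool", "arguments": {
  "moves": [10, 0, 5, 0, 0, 0, 0, 10, -0.2, 10, 0, 0, 0, 0, 10, -0.2, 12, 0, 0, 0, 0, 10, -0.2, 12, 0, 0, 0, 0, 10, 0, 8, 0, 0, 0, 0, 10, 0, 5, 0, 0, 0, 0, 10, 0, 0, 0, 0, 0, 0]
}}

```text
t: 9.45
tool_pos: [0.5906, -0.0019, 0.3401]
orientation: [-2.193, -2.25, 0.0]
force: [-0.9, 0.5, -2.6]
opening: 0.0198
gripper_force: 55.0
```

```bash
python3 d.py 590.8 -1.4 340
python3 - <<'E'
from h import *
a=cam("scene");b=cam("side");w=cam("wrist")
for c in(a,b,w):
    X=pts(c); Z=X[...,2]; h=cv2.cvtColor(c["color"],cv2.COLOR_RGB2HSV)
    ok=(abs(X[...,0]-.59)<.06)&(abs(X[...,1])<.07)
    t=ok&(Z>.078)&(Z<.092)&(h[...,1]<80)&(h[...,2]>90)
    if t.sum()>5: print("toes",cv2.minAreaRect((X[t][:,:2]*1000).astype(np.float32)),t.sum())
    r=((h[...,0]<4)|(h[...,0]>176))&(h[...,1]>180)&(Z>.126)&(Z<.136)&(abs(X[...,1])<.05)
    if r.sum()>20: print("cap",cv2.minAreaRect((X[r][:,:2]*1000).astype(np.float32)),np.median(Z[r]))
im=np.hstack([a["color"][170:290,140:260],b["color"][130:250,120:240]])[...,::-1]
cv2.imwrite("pics/p3.png",cv2.resize(im,None,fx=3.2,fy=3.2,interpolation=cv2.INTER_CUBIC))
E
```

```text
t 9.45 pos [590.64  -1.95 340.09] tooly yaw 1.4638430995652894 tilt [-0.  0. -1.] F [-0.91  0.48 -2.57] op 19.77531825793588 gf 54.999244809150696 q [-0.09  0.14  1.59  0.    1.41 -0.12]
delta tool [0.54 0.17 0.09]
toes ((590.9183959960938, 36.11383819580078), (24.28036117553711, 50.814945220947266), 88.3946304321289) 69
cap ((595.7380981445312, 6.371135711669922), (60.743595123291016, 69.26428985595703), 64.84042358398438) 0.13034071873144232
toes ((590.15966796875, 2.8189964294433594), (49.356956481933594, 91.50983428955078), 1.5888997316360474) 101
cap ((588.308349609375, 5.356754302978516), (68.05337524414062, 61.32609176635742), 18.157272338867188) 0.13088164869725766
toes ((588.3216552734375, 36.30897521972656), (49.883056640625, 20.593812942504883), 2.842766046524048) 596
cap ((591.1008911132812, 10.855891227722168), (45.87135314941406, 70.60836791992188), 88.44450378417969) 0.13018268158389193
```

View pics/p3.png

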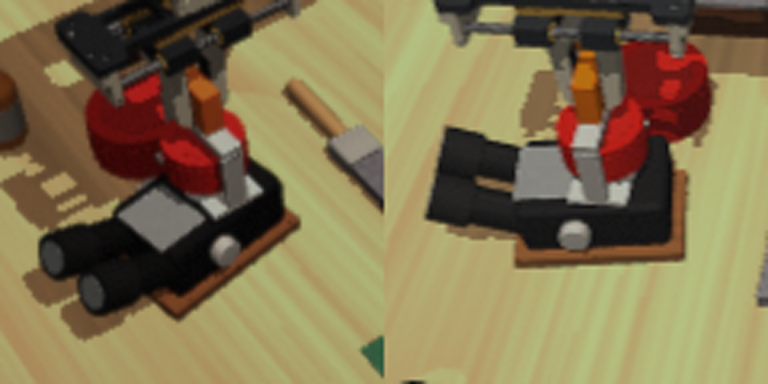

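The puller now straddles the port with the legs astride the cap, centred within about 1 mm and with no side force. Pulling straight up.

Call:
{"name": "drive_tool", "arguments": {
  "moves": [10, 0, 0, -2, 0, 0, 0, 10, 0, 0, -3, 0, 0, 0, 10, 0, 0, -2, 0, 0, 0, 10, 0, 0, -1, 0, 0, 0, 10, 0, 0, -1, 0, 0, 0, 10, 0, 0, -1, 0, 0, 0]
}}

```text
t: 10.2
tool_pos: [0.5901, -0.0019, 0.3502]
orientation: [-2.193, -2.249, 0.0]
force: [0.1, -0.5, -3.3]
opening: 0.0194
gripper_force: 55.0
```

Call:
{"name": "drive_tool", "arguments": {
  "moves": [10, 0, 0, -1, 0, 0, 0, 10, 0, 0, -1, 0, 0, 0]
}}

```text
t: 10.4
tool_pos: [0.59, -0.0019, 0.3511]
orientation: [-2.192, -2.249, 0.001]
force: [3.1, -0.6, -12.0]
opening: 0.0196
gripper_force: 55.0
```

Call:
{"name": "drive_tool", "arguments": {
  "moves": [10, 0, 0, -1, 0, 0, 0, 10, 0, 0, -1, 0, 0, 0]
}}

```text
t: 10.6
tool_pos: [0.5897, -0.0019, 0.3525]
orientation: [-2.191, -2.248, 0.003]
force: [1.8, -0.4, -15.1]
opening: 0.0194
gripper_force: 55.0
```

Call:
{"name": "drive_tool", "arguments": {
  "moves": [10, 0, 0, -1, 0, 0, 0, 10, 0, 0, -1, 0, 0, 0, 10, 0, 0, -1, 0, 0, 0, 10, 0, 0, -1, 0, 0, 0]
}}

```text
t: 11.0
tool_pos: [0.5904, -0.0019, 0.3594]
orientation: [2.192, 2.249, 0.001]
force: [0.3, -1.0, -5.8]
opening: 0.0196
gripper_force: 55.0
```

It popped: 15 N dropped to 5.8 N. I'll keep rising smoothly.

Call:
{"name": "drive_tool", "arguments": {
  "moves": [10, 0, 0, -2, 0, 0, 0, 10, 0, 0, -3, 0, 0, 0, 10, 0, 0, -4, 0, 0, 0, 10, 0, 0, -5, 0, 0, 0, 10, 0, 0, -6, 0, 0, 0, 10, 0, 0, -6, 0, 0, 0, 10, 0, 0, -6, 0, 0, 0, 10, 0, 0, -6, 0, 0, 0]
}}

```text
t: 11.8
tool_pos: [0.5902, -0.0019, 0.3969]
orientation: [2.193, 2.249, 0.0]
force: [0.3, 0.0, -3.1]
opening: 0.0198
gripper_force: 55.0
```

Call:
{"name": "drive_tool", "arguments": {
  "moves": [10, 0, 0, -4, 0, 0, 0, 10, 0, 0, -2, 0, 0, 0, 10, 0, 0, -1, 0, 0, 0, 10, 0, 0, 0, 0, 0, 0]
}}

```text
t: 12.2
tool_pos: [0.5901, -0.0019, 0.4032]
orientation: [-2.193, -2.249, 0.0]
force: [0.7, 0.0, -3.4]
opening: 0.0198
gripper_force: 55.0
```

```bash
cat > look.py <<'E'
from h import *
import sys
s=robot.read_state()["tool_pos"]; 
a=cam("scene");b=cam("side");w=cam("wrist")
for c in(a,b,w):
    X=pts(c); Z=X[...,2]; h=cv2.cvtColor(c["color"],cv2.COLOR_RGB2HSV)
    ok=(abs(X[...,0]-s[0])<.06)&(abs(X[...,1]-s[1])<.07)
    u=s[2]-.2617
    t=ok&(Z>u)&(Z<u+.012)&(h[...,1]<80)&(h[...,2]>90)
    if t.sum()>5: print("toes",cv2.minAreaRect((X[t][:,:2]*1000).astype(np.float32)),t.sum())
    r=((h[...,0]<4)|(h[...,0]>176))&(h[...,1]>180)&ok&(Z>u)
    Q=X[r]*1000; 
    if r.sum()>20:
        zt=np.percentile(Q[:,2],95); T=Q[Q[:,2]>zt-4]; A=np.c_[T[:,:2],np.ones(len(T))]; p=np.linalg.lstsq(A,T[:,2],rcond=None)[0]
        print("cap",cv2.minEnclosingCircle(Q[:,:2].astype(np.float32)),"ext",Q.min(0).round(1),Q.max(0).round(1),"ztop",zt.round(1),"exp",(u*1000+42).round(1),"slope deg",np.degrees(p[:2]).round(1))
ps=[]
for c in(a,b):
    p=c["mtx"]@(c["R"]@(s-[0,0,.2])+c["t"]); u,v=(p[:2]/p[2]).astype(int); u=min(max(u,60),450); v=min(max(v,60),322)
    ps.append(c["color"][v-60:v+60,u-60:u+60,::-1])
cv2.imwrite(f"pics/{sys.argv[1]}.png",cv2.resize(np.hstack(ps),None,fx=3.2,fy=3.2,interpolation=cv2.INTER_CUBIC))
E
python3 d.py 527 -274.5 415; python3 look.py p4
```

```text
t 12.2 pos [590.13  -1.95 403.16] tooly yaw 1.4595018931800954 tilt [-0.  0. -1.] F [ 0.67  0.02 -3.44] op 19.792424376085478 gf 54.99882102012634 q [-0.09  0.1   1.52 -0.    1.52 -0.12]
delta tool [-270.86  -70.06  -11.83]
toes ((590.4283447265625, 1.5744972229003906), (50.97966003417969, 93.09241485595703), 0.4701077342033386) 79
cap ((593.3019409179688, -2.0590226650238037), 39.31053161621094) ext [556.5 -35.7 146.6] [627.3  36.8 187.3] ztop 186.0 exp 183.5 slope deg [0.1 0.1]
toes ((589.4675903320312, 38.03156661987305), (49.523258209228516, 22.09031867980957), 3.0700972080230713) 91
cap ((588.8212280273438, 1.5387332439422607), 36.509681701660156) ext [553.4 -33.7 148.8] [623.5  35.1 188. ] ztop 185.9 exp 183.5 slope deg [0.3 0.2]
toes ((588.5599365234375, 36.832916259765625), (49.815185546875, 18.90492820739746), 1.6025173664093018) 556
cap ((589.6984252929688, 1.6415889263153076), 35.88051223754883) ext [554.8 -25.9 148. ] [625.1  33.9 318. ] ztop 184.6 exp 183.5 slope deg [-0.1 -2.2]
```

View pics/p4.png

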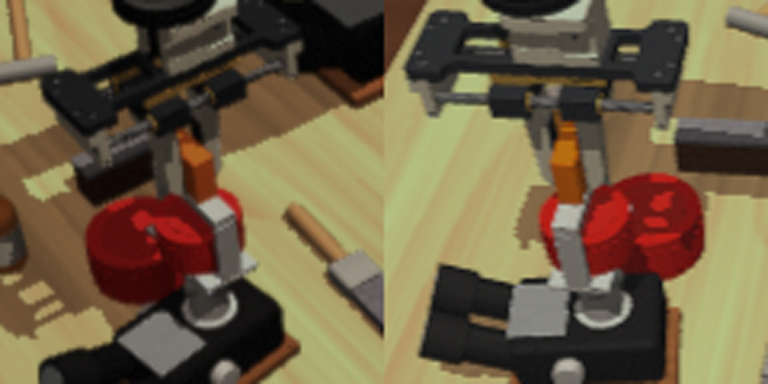

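The cap is off the port: 147 mm up, level, and sitting on both toes. Carrying it to the rest with gentle acceleration.

Call:
{"name": "drive_tool", "arguments": {
  "moves": [10, -3, -0.8, 0, 0, 0, 0, 10, -8, -2, 0, 0, 0, 0, 10, -13, -3.3, 0, 0, 0, 0, 10, -18, -4.5, 0, 0, 0, 0, 10, -21, -5.2, 0, 0, 0, 0, 10, -21, -5.2, 0, 0, 0, 0, 10, -21, -5.2, 0, 0, 0, 0, 10, -21, -5.2, 0, 0, 0, 0]
}}

```text
t: 13.15
tool_pos: [0.5613, -0.1306, 0.4033]
orientation: [2.194, 2.249, -0.0]
force: [0.7, -0.3, -3.3]
opening: 0.0198
gripper_force: 55.0
```

Call:
{"name": "drive_tool", "arguments": {
  "moves": [10, -21, -5.2, 0, 0, 0, 0, 10, -21, -5.2, 0, 0, 0, 0, 10, -21, -5.2, 0, 0, 0, 0, 10, -21, -5.2, 0, 0, 0, 0, 10, -20, -5.2, 0, 0, 0, 0, 10, -17, -4.5, 0, 0, 0, 0, 10, -13, -3.3, 0, 0, 0, 0, 10, -8, -2, 0, 0, 0, 0]
}}

```text
t: 13.95
tool_pos: [0.5293, -0.273, 0.4032]
orientation: [2.194, 2.248, -0.0]
force: [0.9, 1.7, -2.7]
opening: 0.02
gripper_force: 55.0
```

Call:
{"name": "drive_tool", "arguments": {
  "moves": [10, -3.5, -1, 0, 0, 0, 0, 10, 0, 0, 5, 0, 0, 0, 10, 0, 0, 10, 0, 0, 0, 10, 0, 0, 15, 0, 0, 0, 10, 0, 0, 15, 0, 0, 0, 10, 0, 0, 10, 0, 0, 0, 10, 0, 0, 5, 0, 0, 0, 10, 0, 0, 0, 0, 0, 0]
}}

```text
t: 14.75
tool_pos: [0.5286, -0.2748, 0.3418]
orientation: [-2.191, -2.248, 0.001]
force: [-0.9, 0.2, -3.6]
opening: 0.0199
gripper_force: 55.0
```

```bash
python3 d.py 528.6 -275.3 301; python3 look.py p5
python3 - <<'E'
from h import *
for n in("scene","side","wrist"):
    c=cam(n);X=pts(c); h=cv2.cvtColor(c["color"],cv2.COLOR_RGB2HSV)
    m=(abs(X[...,0]-.529)<.08)&(abs(X[...,1]+.274)<.045)&(abs(X[...,2]-.045)<.0035)
    Q=X[m]*1000
    if len(Q)>10: print(n,len(Q),cv2.minAreaRect(Q[:,:2].astype(np.float32)),Q.min(0).round(1),Q.max(0).round(1),np.median(Q[:,2]))
E
```

```text
t 14.75 pos [ 528.63 -274.8   341.83] tooly yaw 1.4671793991511672 tilt [-0.  0. -1.] F [-0.89  0.15 -3.59] op 19.900004364582536 gf 54.99886751174927 q [-0.57  0.16  1.58  0.    1.41 -0.59]
delta tool [-0.55  0.03 40.83]
toes ((527.7582397460938, -271.285888671875), (49.01652526855469, 97.4317855834961), 0.05735989660024643) 48
cap ((529.3688354492188, -270.4225158691406), 37.98960494995117) ext [ 493.8 -307.6   89.2] [ 565.  -236.6  128.1] ztop 124.1 exp 122.1 slope deg [0.1 0.4]
toes ((528.0928955078125, -233.14437866210938), (20.516094207763672, 48.95494842529297), 88.80052185058594) 59
cap ((528.4349975585938, -270.4414367675781), 36.9123649597168) ext [ 493.3 -306.2   88.9] [ 561.4 -237.4  127.8] ztop 125.7 exp 122.1 slope deg [0.3 0.3]
toes ((527.7736206054688, -236.47239685058594), (49.740379333496094, 18.87023162841797), 1.6278873682022095) 554
cap ((528.863037109375, -272.46697998046875), 36.04156494140625) ext [ 494.  -286.6   89.9] [ 564.3 -239.5  188. ] ztop 125.2 exp 122.1 slope deg [-0.2  0.1]
scene 177 ((529.5467529296875, -271.99139404296875), (110.98612213134766, 38.5126953125), 0.7186412215232849) [ 474.1 -291.9   41.6] [ 584.9 -252.4   48.3] 44.95541627406072
side 203 ((528.7655639648438, -271.0516357421875), (109.86370849609375, 39.575016021728516), 1.4542760848999023) [ 473.5 -292.    41.5] [ 583.8 -249.9   48.5] 45.318464417551404
wrist 816 ((527.53125, -274.32354736328125), (110.50023651123047, 36.42985153198242), 1.5440713167190552) [ 471.9 -293.4   42.8] [ 583.2 -254.7   47.5] 44.9807819793043
```

View pics/p5.png

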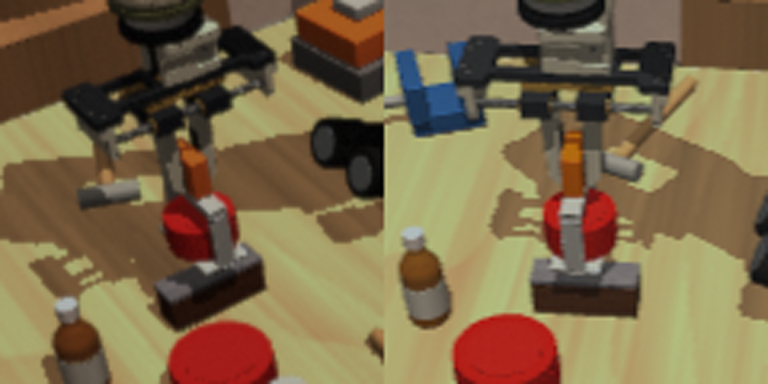

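The cap is level above the rest, with puller, cap and felt centres agreeing within about 1.5 mm. I'll lower slowly and watch the force: the load should drop by about 1.3 N when the felt takes the cap.

Call:
{"name": "drive_tool", "arguments": {
  "moves": [10, 0, 0, 5, 0, 0, 0, 10, 0, 0, 10, 0, 0, 0, 10, 0, 0, 10, 0, 0, 0, 10, 0, 0, 6, 0, 0, 0, 10, 0, 0, 3, 0, 0, 0, 10, 0, 0, 2, 0, 0, 0, 10, 0, 0, 1, 0, 0, 0, 10, 0, 0, 1, 0, 0, 0]
}}

```text
t: 15.85
tool_pos: [0.529, -0.2752, 0.3056]
orientation: [2.193, 2.249, 0.0]
force: [0.4, 0.5, -2.8]
opening: 0.0193
gripper_force: 55.0
```

Call:
{"name": "drive_tool", "arguments": {
  "moves": [10, 0, 0, 1, 0, 0, 0, 10, 0, 0, 1, 0, 0, 0, 10, 0, 0, 1, 0, 0, 0, 10, 0, 0, 1, 0, 0, 0, 10, 0, 0, 1, 0, 0, 0, 10, 0, 0, 1, 0, 0, 0, 10, 0, 0, 1, 0, 0, 0, 10, 0, 0, 0, 0, 0, 0]
}}

```text
t: 16.65
tool_pos: [0.5289, -0.2751, 0.2981]
orientation: [-2.193, -2.249, 0.0]
force: [0.1, 0.3, -2.8]
opening: 0.0194
gripper_force: 55.0
```

```bash
python3 d.py 458.6 -276.7 301; python3 look.py p6
```

```text
t 16.65 pos [ 528.87 -275.08  298.1 ] tooly yaw 1.4577107390803226 tilt [-0.  0. -1.] F [ 0.08  0.25 -2.82] op 19.40316730235627 gf 54.99918043613434 q [-0.57  0.19  1.62 -0.    1.33 -0.59]
delta tool [  0.17 -70.28  -2.89]
toes ((528.4461669921875, -257.2190856933594), (69.45507049560547, 109.2551498413086), 89.20905303955078) 97
cap ((530.57177734375, -271.6592712402344), 38.513607025146484) ext [ 495.8 -307.7   42.9] [ 565.7 -235.    85.3] ztop 83.3 exp 78.4 slope deg [ 0.5 -0.5]
toes ((528.5684814453125, -256.050537109375), (110.00775909423828, 67.05867767333984), 1.662901520729065) 138
cap ((527.9107666015625, -270.1844482421875), 37.36687469482422) ext [ 493.2 -305.3   43.9] [ 562.  -237.8   85.4] ztop 84.2 exp 78.4 slope deg [-0.1  0.3]
toes ((527.2442016601562, -259.5428161621094), (110.00198364257812, 65.29241943359375), 1.3851604461669922) 1822
cap ((533.716796875, -272.8968505859375), 40.79701614379883) ext [ 493.3 -290.5   43.2] [ 570.6 -239.1  144.9] ztop 82.3 exp 78.4 slope deg [-0.2  0.1]
```

The cap now rests level on the felt (top at about 81 mm as expected) and the toes are about 2.6 mm below it. I'll sink 4 mm more and draw out along -x.

Call:
{"name": "drive_tool", "arguments": {
  "moves": [10, 0, 0, 1, 0, 0, 0, 10, 0, 0, 2, 0, 0, 0, 10, 0, 0, 1, 0, 0, 0, 10, 0, 0, 0, 0, 0, 0, 10, 0, -2, 0, 0, 0, 0, 10, 0, -4, 0, 0, 0, 0, 10, 0, -6, 0, 0, 0, 0, 10, 0, -8, 0, 0, 0, 0]
}}

```text
t: 17.6
tool_pos: [0.5084, -0.2756, 0.2943]
orientation: [2.193, 2.25, -0.0]
force: [0.8, 0.2, -2.7]
opening: 0.0201
gripper_force: 55.0
```

Call:
{"name": "drive_tool", "arguments": {
  "moves": [10, 0, -10, 0, 0, 0, 0, 10, 0, -12, 0, 0, 0, 0, 10, 0, -12, 0, 0, 0, 0, 10, 0, -12, 0, 0, 0, 0, 10, 0, -10, 0, 0, 0, 0, 10, 0, -8, 0, 0, 0, 0, 10, 0, -4, 0, 0, 0, 0, 10, 0, 0, 0, 0, 0, 0]
}}

```text
t: 18.4
tool_pos: [0.4405, -0.2774, 0.2944]
orientation: [2.193, 2.249, 0.0]
force: [0.2, -0.6, -2.3]
opening: 0.0198
gripper_force: 55.0
```

```bash
python3 d.py 400 -276.7 341; python3 - <<'E'
from h import *
ims=[]
for n in("scene","side","wrist"):
    c=cam(n);X=pts(c); h=cv2.cvtColor(c["color"],cv2.COLOR_RGB2HSV);Z=X[...,2]
    r=((h[...,0]<4)|(h[...,0]>176))&(h[...,1]>180)&(abs(X[...,0]-.529)<.06)&(abs(X[...,1]+.274)<.05)&(Z>.07)
    Q=X[r]*1000
    if len(Q)>20: T=Q[Q[:,2]>np.percentile(Q[:,2],95)-4]; print(n,cv2.minEnclosingCircle(T[:,:2].astype(np.float32)),np.median(T[:,2]))
    if n!="wrist":
        p=c["mtx"]@(c["R"]@[.50,-.27,.07]+c["t"]);u,v=(p[:2]/p[2]).astype(int);ims.append(c["color"][v-60:v+60,u-60:u+60,::-1])
cv2.imwrite("pics/p7.png",cv2.resize(np.hstack(ims),None,fx=3.2,fy=3.2,interpolation=cv2.INTER_CUBIC))
E
```

```text
t 18.4 pos [ 440.52 -277.42  294.37] tooly yaw 1.4334533899539936 tilt [ 0. -0. -1.] F [ 0.18 -0.57 -2.29] op 19.770837152834773 gf 54.999210834503174 q [-0.66 -0.    1.83  0.    1.31 -0.69]
delta tool [  1.73 -40.48 -46.64]
scene ((529.0307006835938, -272.10028076171875), 35.59168243408203) 81.98866731261026
side ((526.5928344726562, -268.73284912109375), 37.08006286621094) 82.44971086121075
wrist ((518.2916870117188, -266.7021179199219), 47.79777908325195) 81.19385800826701
```

View pics/p7.png

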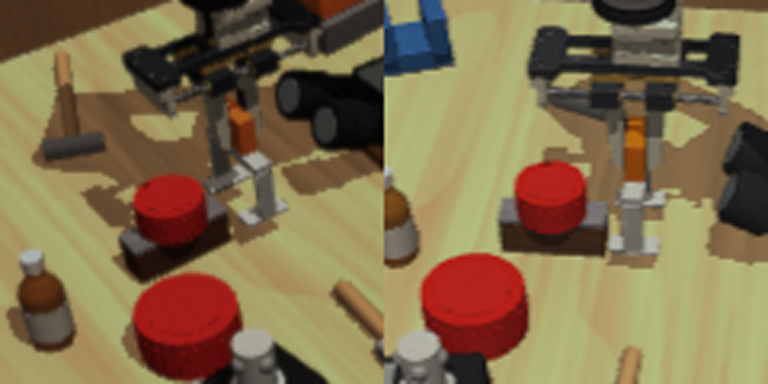

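The cap sits level and centred on the rest, and the puller is clear in front of it. Raising and returning to the mat.

Call:
{"name": "drive_tool", "arguments": {
  "moves": [10, 0, 0, -5, 0, 0, 0, 10, 0, 0, -15, 0, 0, 0, 10, 0, 0, -25, 0, 0, 0, 10, 0, 0, -30, 0, 0, 0, 10, 0, 0, -20, 0, 0, 0, 10, 0, 0, -10, 0, 0, 0, 10, 8, 0.7, 0, 0, 0, 0, 10, 20, 1.8, 0, 0, 0, 0]
}}

```text
t: 19.35
tool_pos: [0.4425, -0.2494, 0.3987]
orientation: [-2.195, -2.248, 0.001]
force: [0.8, 0.2, -2.3]
opening: 0.0196
gripper_force: 55.0
```

Call:
{"name": "drive_tool", "arguments": {
  "moves": [10, 32, 2.9, 0, 0, 0, 0, 10, 40, 3.6, 0, 0, 0, 0, 10, 40, 3.6, 0, 0, 0, 0, 10, 40, 3.6, 0, 0, 0, 0, 10, 40, 3.6, 0, 0, 0, 0, 10, 40, 3.6, 0, 0, 0, 0, 10, 40, 3.6, 0, 0, 0, 0, 10, 40, 3.6, 0, 0, 0, 0]
}}

```text
t: 20.15
tool_pos: [0.462, 0.0654, 0.3978]
orientation: [-2.192, -2.249, 0.002]
force: [1.1, 0.4, -3.2]
opening: 0.0198
gripper_force: 55.0
```

Call:
{"name": "drive_tool", "arguments": {
  "moves": [10, 40, 3.6, 0, 0, 0, 0, 10, 40, 3.6, 0, 0, 0, 0, 10, 40, 3.6, 0, 0, 0, 0, 10, 40, 3.6, 0, 0, 0, 0, 10, 27, 2.5, 0, 0, 0, 0, 10, 15, 1.4, 0, 0, 0, 0, 10, 7, 0.6, 0, 0, 0, 0, 10, 0, 0, 0, 0, 0, 0]
}}

```text
t: 20.95
tool_pos: [0.4762, 0.2729, 0.3985]
orientation: [-2.192, -2.25, 0.002]
force: [0.3, -1.2, -2.5]
opening: 0.02
gripper_force: 55.0
```

```bash
python3 d.py 476 273 264.7
```

```text
t 20.95 pos [476.19 272.87 398.51] tooly yaw 1.4984502773947894 tilt [-0. -0. -1.] F [ 0.27 -1.17 -2.52] op 20.048847976733505 gf 54.99923050403595 q [ 0.43 -0.    1.64 -0.    1.51  0.4 ]
delta tool [  0.23  -0.02 133.81]
```

Call:
{"name": "drive_tool", "arguments": {
  "moves": [10, 0, 0, 15, 0, 0, 0, 10, 0, 0, 30, 0, 0, 0, 10, 0, 0, 35, 0, 0, 0, 10, 0, 0, 25, 0, 0, 0, 10, 0, 0, 14, 0, 0, 0, 10, 0, 0, 8, 0, 0, 0, 10, 0, 0, 2, 0, 0, 0, 10, 0, 0, 1, 0, 0, 0]
}}

```text
t: 21.75
tool_pos: [0.477, 0.2727, 0.2702]
orientation: [2.193, 2.249, 0.002]
force: [1.0, 0.2, -1.8]
opening: 0.0198
gripper_force: 55.0
```

Call:
{"name": "drive_tool", "arguments": {
  "moves": [10, 0, 0, 1, 0, 0, 0, 10, 0, 0, 1, 0, 0, 0, 10, 0, 0, 1, 0, 0, 0, 10, 0, 0, 0.5, 0, 0, 0, 10, 0, 0, 0, 0, 0, 0]
}}

```text
t: 22.25
tool_pos: [0.4764, 0.2728, 0.2658]
orientation: [-2.193, -2.25, -0.0]
force: [-0.1, 0.2, -3.4]
opening: 0.0194
gripper_force: 55.0
```

Call:
{"name": "drive_tool", "arguments": {
  "moves": [10, 0, 0, 0.5, 0, 0, 0, 10, 0, 0, 0.5, 0, 0, 0, 10, 0, 0, 0, 0, 0, 0]
}}

```text
t: 22.55
tool_pos: [0.4764, 0.2728, 0.2647]
orientation: [-2.193, -2.25, 0.0]
force: [0.0, -1.1, -2.3]
opening: 0.0194
gripper_force: 55.0
```

Call:
{"name": "drive_tool", "arguments": {
  "moves": [10, 0, 0, 0.5, 0, 0, 0, 10, 0, 0, 0, 0, 0, 0]
}}

```text
t: 22.75
tool_pos: [0.4765, 0.2728, 0.2647]
orientation: [2.193, 2.25, 0.0]
force: [-3.2, -1.0, 3.1]
opening: 0.02
gripper_force: 55.0
```

Contact: the force turned to +3 N at z 264.7. Releasing gradually.

Call:
{"name": "drive_tool", "arguments": {
  "moves": [24, 0, 0, 0, 0, 0, 0, 30, 0, 0, 0, 0, 0, 0, 40, 0, 0, 0, 0, 0, 0, 60, 0, 0, 0, 0, 0, 0, 93, 0, 0, 0, 0, 0, 0, 93, 0, 0, 0, 0, 0, 0, 93, 0, 0, 0, 0, 0, 0, 93, 0, 0, 0, 0, 0, 0],
  "grip_force": 10
}}

```text
t: 23.55
tool_pos: [0.4764, 0.2728, 0.2642]
orientation: [-2.193, -2.25, -0.0]
force: [-0.3, 0.4, -0.3]
opening: 0.0735
gripper_force: 0.0
```

Call:
{"name": "drive_tool", "arguments": {
  "moves": [93, 0, 0, 0, 0, 0, 0, 93, 0, 0, 0, 0, 0, 0, 93, 0, 0, -10, 0, 0, 0, 93, 0, 0, -20, 0, 0, 0, 93, 0, 0, -35, 0, 0, 0, 93, 0, 0, -40, 0, 0, 0, 93, 0, 0, -30, 0, 0, 0, 93, 0, 0, -15, 0, 0, 0]
}}

```text
t: 24.35
tool_pos: [0.4769, 0.273, 0.4188]
orientation: [2.192, 2.248, 0.008]
force: [0.6, 0.2, 0.6]
opening: 0.0933
gripper_force: 0.0
```

```bash
python3 d.py; python3 - <<'E'
from h import *
a=cam("scene");b=cam("side")
cv2.imwrite("pics/f.png",np.vstack([np.hstack([a["color"][130:340,80:380],b["color"][100:310,80:380]])])[...,::-1])
E
```

```text
t 24.35 pos [476.89 272.98 418.79] tooly yaw 1.4588735755485287 tilt [ 0.01  0.   -1.  ] F [0.65 0.19 0.63] op 93.26117030643223 gf 0.0 q [ 0.43 -0.01  1.61  0.    1.54  0.4 ]
```

View pics/f.png

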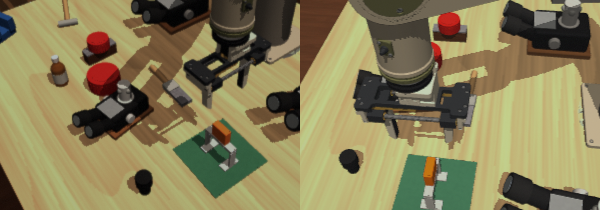

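The puller stands upright on the mat at (222,140), the cap is on the rest at (97,42), the port is bare, and the bottle, eyepiece and brush haven't moved. Handing in.

Call:
{"name": "drive_tool", "arguments": {
  "moves": [93, 0, 0, 0, 0, 0, 0, 93, 0, 0, 0, 0, 0, 0, 93, 0, 0, 0, 0, 0, 0]
}}

```text
t: 24.75
tool_pos: [0.476, 0.2726, 0.412]
orientation: [-2.192, -2.249, 0.005]
force: [0.4, 0.6, 0.5]
opening: 0.0927
gripper_force: 0.0
```

```bash
python3 -c "
from plant import robot
print(robot.close_job())"
```

```text
the job is handed in; nothing more can be done
None
```

The job is handed in at about 25 s: the cap was pulled off with the puller and set level, mouth down, on the middle of the felt block, the puller stands upright on the green mat, and the bottle, eyepiece and brush stayed where they were; the hand-in returned no verdict.

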